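# Set out the sanding job

## Robot

A 6-joint arm with a two-finger parallel gripper is mounted at the origin on a cart in front of the work surface, level with it; the furniture and walls round the work are solid. World frame = base frame: x ahead of the robot, y to its left, z up, the work surface at z = 0. Lengths are in m, angles in degrees, forces in N, time in s.
With the tool pointing down it reaches from about 0.3 to 0.75 m from the base axis. Payload 8.5 kg.
Tool frame: the origin (TCP) lies between the finger pads; the fingertips stand 19 mm ahead of it and the grasp point (between the pads) is the TCP; z points along the fingers, y is the line along which they close (so a half turn about z gives the same grasp; the last joint's range is limited). The gripper opens to 85 mm and grips with 20 to 120 N. Pads are 22 mm wide; open, the fingers measure 114 mm over their backs; the gripper's body (76 mm by 85 mm) begins 54 mm behind the grasp point. The pads swing forward as they close: fully open they stand 13 mm farther back than shut.
Start: joints at [-87.049, 21.807, 74.336, -0, 83.858, -12.336], TCP at [0.145, -0.531, 0.25] pointing down, gripper open.
Joint ranges: [-178.18, 178.18], [-50.72, 133.34], [12.68, 142.11], [-81.47, 261.47], [9.98, 163.14], [-165.26, 165.26]. Speed limits (degrees/s): [136.94, 136.94, 180, 180, 180, 180].

## Interface

Orientations are given as a 3x3 rotation matrix whose columns are the frame's x, y, z axes.
In Python, from rig import env, optics gives the robot as it stands.
- The arm moves only by the tool arm_command, never from a script. Its argument "commands" is one flat list of numbers, 7 for each row, row after row: the closure, from -1 (fully open) to 1 (shut), so that 0 is half open, then the shift along the tool's x, y, z as a fraction of full scale, then the turn, a rotation vector about the tool's x, y, z as a fraction of full scale. A call has 1 to 12 rows; each row is the pose to reach, as a shift and turn from the pose commanded when the call began, along the tool's axes at that moment; what a row does not reach only later rows make up. Full scale, the value 1, is 500 mm for a shift and 120 degrees for a turn. A row lasts 1/12 s, in which the tool goes at most 41.7 mm and 7.16 degrees, less where a joint would pass 70% of its speed; a pose out of reach is approached as far as the arm can. A call with a number of a shift or a turn outside -1 to 1 is refused whole. A call with a gripper value outside its range is refused whole. The fingers move at their own pace and stop on an object; "newtons" is the grip in N (left out, the last holds). Time passes only in rows, so rows that repeat a pose let the fingers close. It gives the time, the measured TCP pose, the force, the opening and the grip force at its end, in the units of the state.
- env.observe(): the state, without advancing time (a new reading comes with each control period).
- optics.get_image(name): name is "scene" or "side" or "wrist"; returns a dict with "image" (384x512x3 uint8, red, green, blue), "intrinsics" (3x3 intrinsics, pixels), "origin" and "orientation" of the camera in the world; the wrist camera has in their place "tool_from_camera" (4x4, takes a point from camera to tool coordinates, whose origin is the TCP and whose axes are the flange's). Camera axes: x right, y down, z forward; pixel columns grow to the right and rows downward; lengths in m; the calibration is good to about 2 mm. A picture is of the moment at which its call begins: read the wrist's pose just before it. There is no depth.
- env.close_job(): hands the job in; it is judged then, once.
The state is a dict: "time_s": time; "q": joint angles; "qvel": joint speeds; "joint_efforts": joint torques, N m; "position": TCP position; "tool_rot": TCP orientation; "ft_force": force on the tool from outside, world axes, zero at the start; "wrist_torque": the same for the moment, N m; "grip_width": finger opening in m; "gripper_force": force on a finger pad.
Only numpy, scipy, OpenCV 4.12 (cv2) and the standard library are available. Lean on these libraries where they do the work, as an engineer would, in place of code of your own. Each camera call takes 0.05 s, during which the arm holds its last target. There are 200 camera calls.

## Task

Set out the sanding job, everything lying flat: lay the biggest wooden block in the middle of the sanding board, lengthwise from strip to strip, and put the cork sanding block centred on top of it, lengthwise too. Lay the smaller oblong block on the bench in the middle of the gap between the sanding board and the paint tin, in line with the two and parallel to the big block, and set the flat square piece of wood on the middle of the paint tin's lid as a weight.

Things in the scene. Friction and masses are not known exactly. Their poses are not given: they have to be found in the camera images.
- sanding_board: Sanding board, fixed to the bench: a plywood panel 130 mm (its x, front to back) by 190 mm (its y, left to right), 12 mm thick, with a stop strip 14 mm wide and 10 mm high along its left and its right end (162 mm free between the strips; front and back edges are open). Origin at the centre of its underside, on the bench top; z up. It may be turned by up to about 7 degrees.
- paint_tin: Paint tin with a closed lid, fixed to the bench, upright, 78 mm in diameter and 78 mm high (top of the lid). Origin at the centre of its underside. It stands about 320 mm (centre to centre) to the left or to the right of the sanding board, level with its middle along the board's y axis.
- big_block_mid (a point): Biggest wooden block, plain greyish wood, 60 mm (its x) by 120 mm (its y, lengthwise), 45 mm high (its z, up). The point is its centre, half-way up. Starts flat on the bench. (Behind at the left stands a tall open tool box, near the blocks that lie behind the sanding board, and at the right a drawer chest: swing round them.)
- cork_mid (a point): Cork sanding block, speckled brown, 63 mm (its x) by 110 mm (its y, lengthwise), 34 mm high (its z, up). The point is its centre, half-way up. Starts flat on the bench.
- small_block_mid (a point): Smaller oblong wooden block, 40 mm (its x) by 80 mm (its y, lengthwise), 35 mm high (its z, up); not the thin oblong offcut, 22 mm high, lying farther back. The point is its centre, half-way up. Starts flat on the bench.
- square_piece_mid (a point): Flat square piece of wood, 55 mm by 55 mm (x, y), 20 mm high (its z, up). The point is its centre, half-way up. Starts flat on the bench.
Things that resemble listed ones, but are neither listed nor needed, are in the scene too. Leave any black look-alike of the part that bears small_block_mid alone.

How it is judged:
By the outcome, as a careful person would: the job done as asked, in the order asked, and still so for the second after the job is handed in, with the robot touching nothing.
It also fails if it takes over 112 s, if anything falls off the work surface, if the arm or the gripper's body presses on something with over 40 N, if the wrist force passes 120 N, or if a joint passes its speed limit or range.

## Working session

There is one attempt and no reset: what is moved stays moved. The work goes in short steps, Python scripts to look and compute and a tool call to move; the robot and the scene stay as the last step left them, time stands still between calls to the robot, and variables do not carry over. Pictures are saved under pics/ and viewed, at most 14 in all, crops included, and the job is handed in when it is done.

Besides the shell and the picture viewer there is one more tool, called after "Request:" as name(argument=value, ...) on one line, values as JSON. arm_command: Moves the arm, as the interface text tells. Shift numbers are shares of 500 mm and turn numbers shares of 120 degrees, none past 1 either way. Its arguments: {"type":"object","properties":{"commands":{"type":"array","items":{"type":"number"}},"newtons":{"type":"number"}},"required":["commands"]}

```bash
ls; mkdir -p pics
python3 - <<'E'
from rig import env, optics
import cv2,pickle
d={}
for n in("scene","side"):
    d[n]=optics.get_image(n); im=d[n]["image"]
    cv2.imwrite(f"pics/{n}0.png",cv2.resize(im[:,:,::-1],(800,600),interpolation=cv2.INTER_CUBIC))
    print(n,d[n]["intrinsics"].round(1).tolist(),d[n]["origin"],d[n]["orientation"].round(3).tolist())
pickle.dump(d,open("d0.pkl","wb"))
E
```

```text
pics
scene [[487.7, 0.0, 256.0], [0.0, 487.7, 200.2], [0.0, 0.0, 1.0]] [-0.12636886  1.01538849  0.80965596] [[-0.84, -0.286, 0.461], [-0.543, 0.456, -0.705], [-0.009, -0.843, -0.538]]
side [[376.2, 0.0, 258.2], [0.0, 376.2, 187.1], [0.0, 0.0, 1.0]] [ 0.30716351 -0.68351112  0.54677634] [[0.943, -0.177, 0.281], [-0.332, -0.521, 0.787], [0.007, -0.835, -0.55]]
```

View pics/scene0.png

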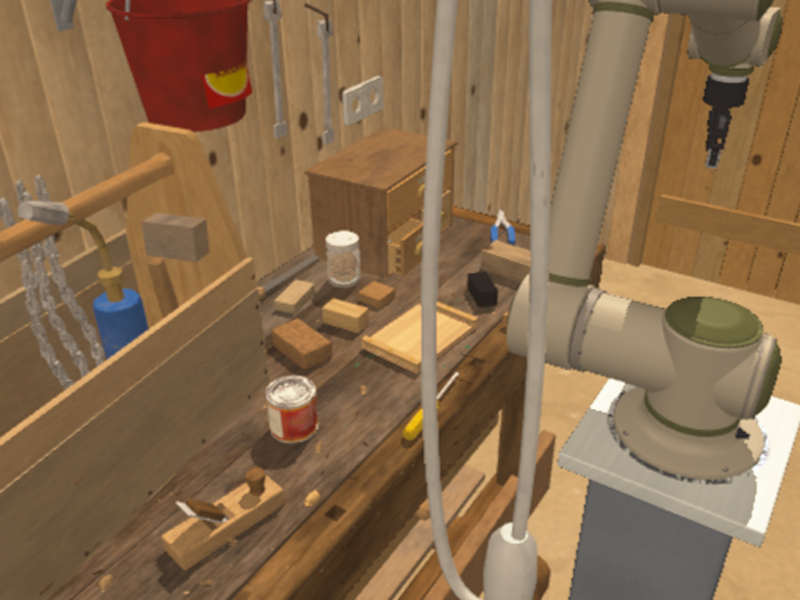

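View pics/side0.png

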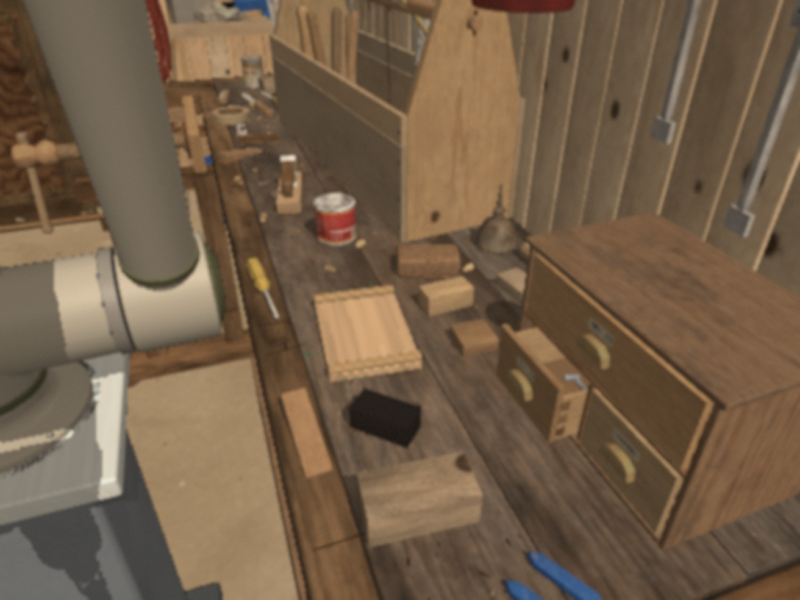

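Candidates (800x600 pictures, scene / side):
- Big block: grey-brown block (507,262)/(420,497). The black block (482,289)/(385,415) is a look-alike to leave alone.
- Cork: brown block (302,343)/(428,260).
- Small oblong: (346,315)/(446,295). The thin offcut (294,297)/(512,280) resembles it.
- Square piece: (376,294)/(474,337).
- Board: (420,337)/(367,332). Tin: (292,408)/(336,218).

I'll check these choices in close crops.

```bash
cat > h.py <<'E'
import numpy as np,cv2,pickle
def cast(c,uv,z):
    uv=np.atleast_2d(np.array(uv,float)); K=np.array(c["intrinsics"])
    r=np.c_[uv,np.ones(len(uv))]@np.linalg.inv(K).T@np.array(c["orientation"]).T
    o=np.array(c["origin"]); return o+r*((z-o[2])/r[:,2:3])
E
python3 - <<'E'
from h import *
d=pickle.load(open("d0.pkl","rb"))
f=512/800
for n,p,z in [("scene",(507,252),.045),("side",(415,475),.045),("scene",(300,332),.034),("side",(430,250),.034),("scene",(346,308),.035),("side",(446,287),.035),("scene",(376,290),.02),("side",(474,332),.02),("scene",(295,293),.022),("side",(512,275),.022),("scene",(420,337),.012),("side",(367,332),.012),("scene",(291,390),.078),("side",(335,203),.078),("side",(385,405),.035)]:
    print(n,p,cast(d[n],np.array(p)*f,z).round(3))
def crop(n,x0,y0,x1,y1,s):
    cv2.imwrite(f"pics/{n}c.png",cv2.resize(d[n]["image"][y0:y1,x0:x1,::-1],None,fx=s,fy=s,interpolation=cv2.INTER_CUBIC))
crop("side",190,110,350,350,2.5) if 0 else crop("side",190,110,380,260,4)
crop("scene",160,145,350,290,4)
E
```

```text
scene (507, 252) [[ 0.467 -0.308  0.045]]
side (415, 475) [[ 0.459 -0.3    0.045]]
scene (300, 332) [[0.658 0.151 0.034]]
side (430, 250) [[0.66  0.165 0.034]]
scene (346, 308) [[0.634 0.041 0.035]]
side (446, 287) [[0.639 0.042 0.035]]
scene (376, 290) [[ 0.638 -0.065  0.02 ]]
side (474, 332) [[ 0.64  -0.064  0.02 ]]
scene (295, 293) [[0.767 0.034 0.022]]
side (512, 275) [[0.769 0.059 0.022]]
scene (420, 337) [[0.481 0.021 0.012]]
side (367, 332) [[ 0.493 -0.003  0.012]]
scene (291, 390) [[0.523 0.332 0.078]]
side (335, 203) [[0.526 0.317 0.078]]
side (385, 405) [[ 0.464 -0.181  0.035]]
```

View pics/sidec.png

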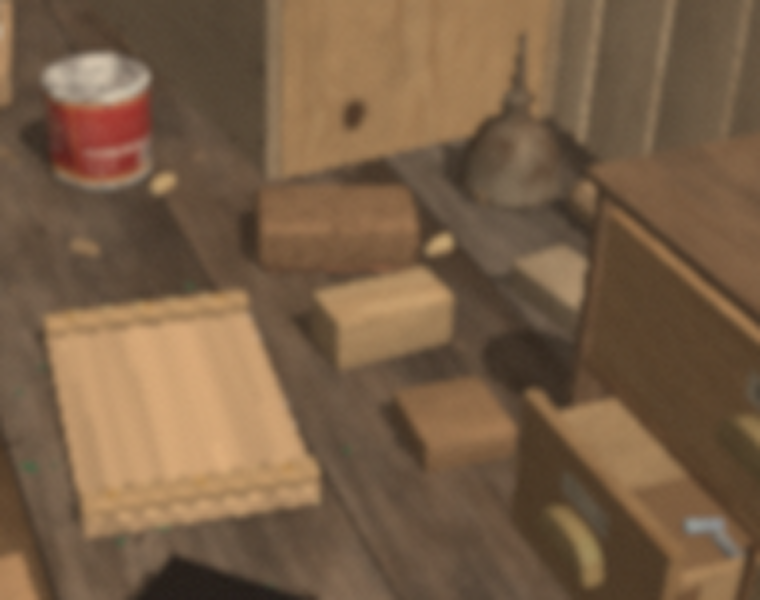

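View pics/scenec.png

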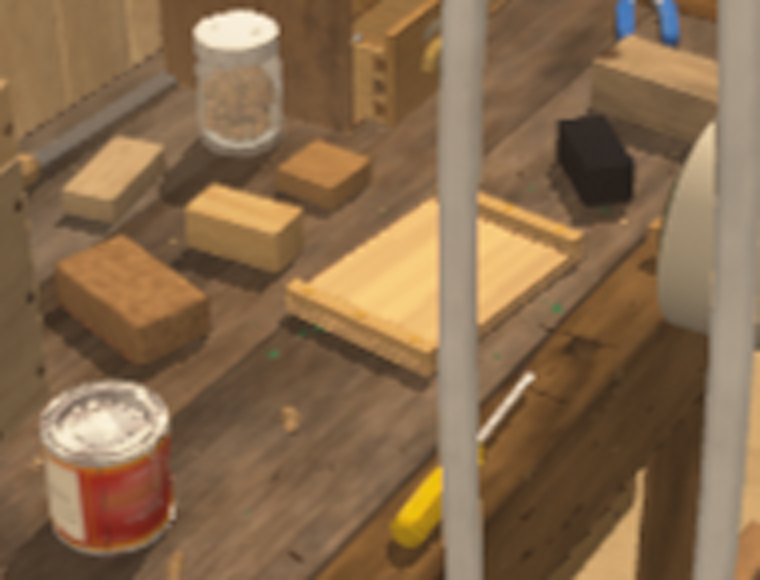

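Crops confirm: speckled brown cork at (340,225) in the side crop and (130,300) in the scene crop. Small oblong at (385,315)/(245,230), square piece at (455,420)/(325,175), thin offcut farther back at (555,270)/(115,180). The big greyish block is at the right and the black look-alike lies between it and the board. Next come wrist views for precision.

```bash
cat >> h.py <<'E'
from scipy.spatial.transform import Rotation as Ro
def wcam(env,optics):
    s=env.observe(); w=optics.get_image("wrist")
    T=np.eye(4);T[:3,:3]=np.array(s["tool_rot"]);T[:3,3]=s["position"]
    C=T@np.array(w["tool_from_camera"]); w["origin"]=C[:3,3];w["orientation"]=C[:3,:3]; return w
def goto(s,x,y,z,a=None,force=False):
    """numbers for arm_command to TCP x,y,z, closing line at angle a (deg), tool down"""
    R=np.array(s["tool_rot"]); 
    c=np.degrees(np.arctan2(R[1,1],R[0,1]))
    if a is None: a=c
    if not force: a=c+(a-c+90)%180-90
    t=np.radians(a); yv=np.array([np.cos(t),np.sin(t),0]); zv=np.array([0,0,-1.])
    Rt=np.c_[np.cross(yv,zv),yv,zv]
    sh=R.T@(np.array([x,y,z])-s["position"])/.5; rv=Ro.from_matrix(R.T@Rt).as_rotvec(degrees=True)
    n=max(np.linalg.norm(sh)*.5/.0417,np.linalg.norm(rv)/7.16)
    print("goto",np.r_[sh,rv/120].round(4).tolist(),"rows>=%.1f"%n,"yaw %.1f->%.1f"%(c,a))
def project(c,P):
    p=(np.atleast_2d(P)-c["origin"])@np.array(c["orientation"]); q=p@np.array(c["intrinsics"]).T
    return q[:,:2]/q[:,2:]
E
python3 - <<'E'
from h import *
from rig import env,optics
s=env.observe(); print(np.array(s["tool_rot"]).round(3).tolist(), s["position"])
w=optics.get_image("wrist"); print(w["tool_from_camera"].round(3).tolist(),w["intrinsics"].round(1).tolist())
goto(s,.40,-.30,.36,0); goto(s,.40,-.30,.36,90)
E
```

```text
[[0.965, 0.264, -0.0], [0.264, -0.965, 0.001], [0.0, -0.001, -1.0]] [ 0.14498975 -0.53030011  0.24977267]
[[0.0, -0.962, -0.273, 0.068], [1.0, 0.0, -0.0, 0.0], [0.0, -0.273, 0.962, -0.123], [0.0, 0.0, 0.0, 1.0]] [[328.1, 0.0, 258.9], [0.0, 328.1, 192.2], [0.0, 0.0, 1.0]]
goto [0.6135, -0.3101, -0.2199, -0.0004, -0.0005, -0.6226] rows>=10.4 yaw -74.7->0.0
goto [0.6135, -0.3101, -0.2199, -0.0006, -0.0001, 0.1274] rows>=8.7 yaw -74.7->-90.0
```

Request:
arm_command(commands=[-1,0.6135,-0.3101,-0.22,0,0,0.1274,-1,0.6135,-0.3101,-0.22,0,0,0.1274,-1,0.6135,-0.3101,-0.22,0,0,0.1274,-1,0.6135,-0.3101,-0.22,0,0,0.1274,-1,0.6135,-0.3101,-0.22,0,0,0.1274,-1,0.6135,-0.3101,-0.22,0,0,0.1274,-1,0.6135,-0.3101,-0.22,0,0,0.1274,-1,0.6135,-0.3101,-0.22,0,0,0.1274,-1,0.6135,-0.3101,-0.22,0,0,0.1274,-1,0.6135,-0.3101,-0.22,0,0,0.1274,-1,0.6135,-0.3101,-0.22,0,0,0.1274,-1,0.6135,-0.3101,-0.22,0,0,0.1274])

```text
time_s: 1.15
position: [0.3997, -0.3002, 0.3598]
tool_rot: [[1.0, 0.0, -0.001], [0.0, -1.0, 0.001], [-0.001, -0.001, -1.0]]
ft_force: [0.2, -0.3, -0.2]
grip_width: 0.0852
gripper_force: 0.0
```

Run:
```python
from h import *
from rig import env,optics
w=wcam(env,optics);pickle.dump(w,open("w1.pkl","wb"))
cv2.imwrite("pics/w1.png",cv2.resize(w["image"][:,:,::-1],(800,600)))
s=env.observe();print(s["time_s"],s["position"],s["q"])
goto(s,.50,.10,.42,-90)
```

```text
1.2 [ 0.39941619 -0.30058228  0.35969383] [-5.05515059e+01  1.34200433e+01  6.87645404e+01 -1.39810694e-02
  9.78901310e+01  3.95036365e+01]
goto [0.2002, -0.8015, -0.1201, -0.0004, 0.0005, -0.0005] rows>=10.0 yaw -90.1->-90.0
```

View pics/w1.png

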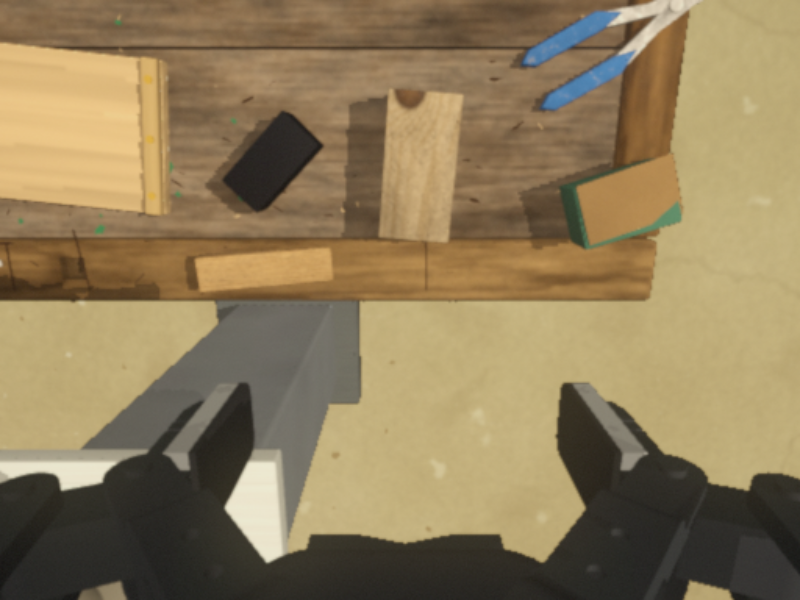

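The wrist view shows the big grey block with top corners near (388,90), (463,94), (447,242), (379,236). The black look-alike is at (272,160) and a green-sided decoy at (622,200). Next is an overview of the rest.

Request:
arm_command(commands=[-1,0.2,-0.8,-0.12,0,0,0,-1,0.2,-0.8,-0.12,0,0,0,-1,0.2,-0.8,-0.12,0,0,0,-1,0.2,-0.8,-0.12,0,0,0,-1,0.2,-0.8,-0.12,0,0,0,-1,0.2,-0.8,-0.12,0,0,0,-1,0.2,-0.8,-0.12,0,0,0,-1,0.2,-0.8,-0.12,0,0,0,-1,0.2,-0.8,-0.12,0,0,0,-1,0.2,-0.8,-0.12,0,0,0,-1,0.2,-0.8,-0.12,0,0,0,-1,0.2,-0.8,-0.12,0,0,0])

```text
time_s: 2.2
position: [0.5003, 0.1004, 0.4197]
tool_rot: [[1.0, 0.002, -0.001], [0.002, -1.0, -0.0], [-0.001, 0.0, -1.0]]
ft_force: [-0.7, -0.0, -0.5]
grip_width: 0.0854
gripper_force: 0.0
```

Run:
```python
from h import *
from rig import env,optics
w=wcam(env,optics);pickle.dump(w,open("w2.pkl","wb"))
cv2.imwrite("pics/w2.png",cv2.resize(w["image"][:,:,::-1],(800,600),interpolation=cv2.INTER_CUBIC))
s=env.observe();print(s["time_s"],s["position"],s["q"])
w1=pickle.load(open("w1.pkl","rb"))
P=cast(w1,(np.array([(388,90),(463,94),(447,242),(379,236)])+.5)*.64-.5,.045)
print(P.round(4),P.mean(0),np.linalg.norm(P-np.roll(P,1,0),axis=1))
```

```text
2.25 [0.50015453 0.09924983 0.41967357] [-2.08849161e+00  1.41138353e+01  5.83968290e+01 -2.24204798e-02
  1.07562370e+02  8.79228227e+01]
[[ 0.5175 -0.2873  0.045 ]
 [ 0.5146 -0.3471  0.045 ]
 [ 0.3958 -0.337   0.045 ]
 [ 0.4009 -0.2786  0.045 ]] [ 0.45719659 -0.31249486  0.045     ] [0.11688998 0.05981377 0.11918866 0.05866195]
```

View pics/w2.png

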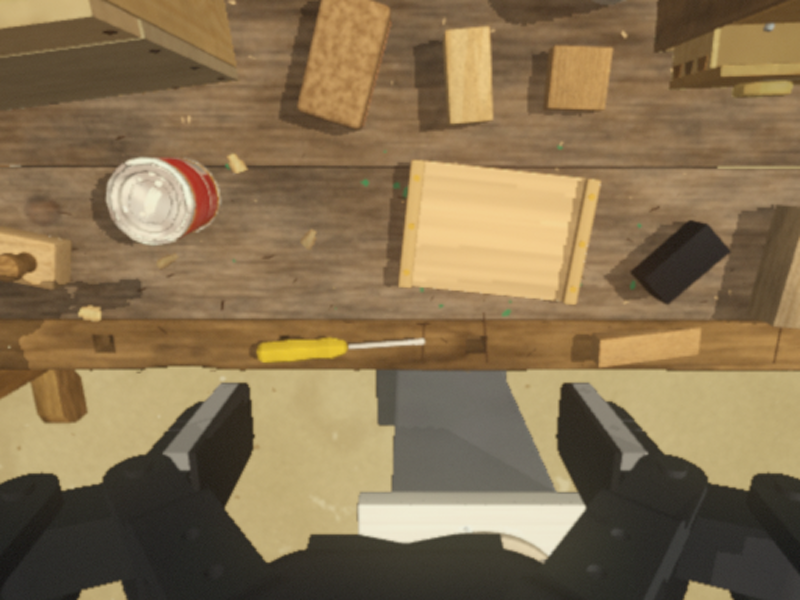

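Overview: board strip corners (412,160), (600,180), (573,304), (399,286); tin lid centred near (151,200), top row. Cork, small block and square piece sit near the top edge at (345,60), (469,75) and (579,78).

Run:
```python
from h import *
from rig import env
w=pickle.load(open("w2.pkl","rb"))
f=lambda l:(np.array(l,float)+.5)*.64-.5
P=cast(w,f([(412,160),(600,180),(573,304),(399,286)]),.022)
print(P.round(4),P.mean(0),np.linalg.norm(P-np.roll(P,1,0),axis=1))
for a,b in((0,1),(3,2),(3,0),(2,1)):
    v=P[b]-P[a];print(np.degrees(np.arctan2(v[1],v[0])).round(2))
L=cast(w,f([(107,200),(195,200),(151,157),(151,244)]),.078);print(L.round(4),(L[:2].mean(0)[1],L[2:].mean(0)[0]))
s=env.observe()
goto(s,.58,.03,.33,-90)
```

```text
[[ 0.5636  0.0928  0.022 ]
 [ 0.5448 -0.0935  0.022 ]
 [ 0.4169 -0.0785  0.022 ]
 [ 0.4362  0.1057  0.022 ]] [0.49035723 0.00660257 0.022     ] [0.12804075 0.18721345 0.12882299 0.18518173]
-95.74
-95.98
-5.77
-6.68
[[0.5291 0.3657 0.078 ]
 [0.5293 0.2871 0.078 ]
 [0.5662 0.3215 0.078 ]
 [0.4896 0.3317 0.078 ]] (np.float64(0.32643201135522926), np.float64(0.5278683800007893))
goto [0.16, 0.1384, 0.1792, 0.0002, 0.0006, -0.0002] rows>=3.3 yaw -90.0->-90.0
```

Request:
arm_command(commands=[-1,0.16,0.14,0.18,0,0,0,-1,0.16,0.14,0.18,0,0,0,-1,0.16,0.14,0.18,0,0,0,-1,0.16,0.14,0.18,0,0,0,-1,0.16,0.14,0.18,0,0,0,-1,0.16,0.14,0.18,0,0,0])

```text
time_s: 2.75
position: [0.5798, 0.0285, 0.3305]
tool_rot: [[1.0, -0.003, -0.001], [-0.003, -1.0, 0.0], [-0.001, -0.0, -1.0]]
ft_force: [-0.8, 1.0, 0.4]
grip_width: 0.0853
gripper_force: 0.0
```

Run:
```python
from h import *
from rig import env,optics
w=wcam(env,optics);pickle.dump(w,open("w3.pkl","wb"))
cv2.imwrite("pics/w3.png",cv2.resize(w["image"][:,:,::-1],(800,600),interpolation=cv2.INTER_CUBIC))
s=env.observe();print(s["time_s"],s["position"],s["q"])
goto(s,.457,-.3125,.20,85.4)
```

```text
2.8 [0.57960568 0.02931043 0.33167423] [-8.79018194e+00  2.26246338e+01  5.97743841e+01  9.56426260e-03
  9.75147641e+01  8.12928223e+01]
goto [-0.2446, 0.684, 0.263, 0.0, -0.0007, 0.0377] rows>=9.3 yaw -90.1->-94.6
```

View pics/w3.png

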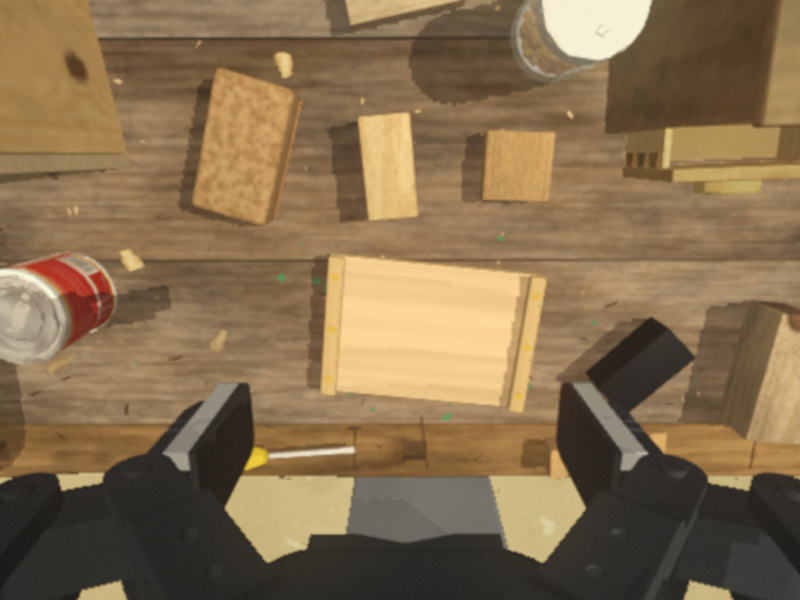

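View shows top faces. Cork corners: (220,68), (299,95), (266,224), (194,204). Small block: (359,118), (409,112), (416,215), (369,220). Square: (486,130), (555,131), (550,202), (483,200). Board strips: (330,255), (546,279), (523,411), (321,394).

Run:
```python
from h import *
from rig import env
w=pickle.load(open("w3.pkl","rb"))
f=lambda l:(np.array(l,float)+.5)*.64-.5
D=dict(cork=([(220,68),(299,95),(266,224),(194,204)],.034),small=([(359,118),(409,112),(416,215),(369,220)],.035),
sq=([(486,130),(555,131),(550,202),(483,200)],.02),board=([(330,255),(546,279),(523,411),(321,394)],.022))
for n,(l,z) in D.items():
    P=cast(w,f(l),z); v=P[[0,1]].mean(0)-P[[3,2]].mean(0)
    print(n,P.mean(0).round(4),np.linalg.norm(P-np.roll(P,1,0),axis=1).round(4),"0-3 dir",np.degrees(np.arctan2(v[1],v[0])).round(2), "0-1 dir",np.degrees(np.arctan2(*(P[1]+P[2]-P[0]-P[3])[[1,0]])).round(2))
```

```text
cork [0.6519 0.1536 0.034 ] [0.1058 0.0615 0.1035 0.0592] 0-3 dir -17.8 0-1 dir -107.05
small [0.6383 0.0407 0.035 ] [0.0785 0.0388 0.0788 0.0384] 0-3 dir 4.26 0-1 dir -83.9
sq [ 0.6387 -0.0654  0.02  ] [0.0554 0.0555 0.0563 0.056 ] 0-3 dir -0.02 0-1 dir -91.38
board [0.491  0.0053 0.022 ] [0.1309 0.1872 0.1271 0.1884] 0-3 dir -5.8 0-1 dir -96.01
```

Request:
arm_command(commands=[-1,-0.245,0.684,0.263,0,0,0.038,-1,-0.245,0.684,0.263,0,0,0.038,-1,-0.245,0.684,0.263,0,0,0.038,-1,-0.245,0.684,0.263,0,0,0.038,-1,-0.245,0.684,0.263,0,0,0.038,-1,-0.245,0.684,0.263,0,0,0.038,-1,-0.245,0.684,0.263,0,0,0.038,-1,-0.245,0.684,0.263,0,0,0.038,-1,-0.245,0.684,0.263,0,0,0.038,-1,-0.245,0.684,0.263,0,0,0.038,-1,-0.245,0.684,0.263,0,0,0.038])

```text
time_s: 3.72
position: [0.4564, -0.3138, 0.1994]
tool_rot: [[0.997, -0.083, 0.0], [-0.083, -0.997, -0.001], [0.001, 0.001, -1.0]]
ft_force: [0.2, 0.5, -0.2]
grip_width: 0.0857
gripper_force: 0.0
```

Big block: grasp across its 60 mm width.

Request:
arm_command(commands=[-1,0.001,-0.003,0.08,0,0,0,-1,0.001,-0.003,0.16,0,0,0,-1,0.001,-0.003,0.24,0,0,0,-1,0.001,-0.003,0.3,0,0,0,-1,0.001,-0.003,0.345,0,0,0,-1,0.001,-0.003,0.345,0,0,0,1,0.001,-0.003,0.345,0,0,0,1,0.001,-0.003,0.345,0,0,0,1,0.001,-0.003,0.345,0,0,0,1,0.001,-0.003,0.345,0,0,0,1,0.001,-0.003,0.345,0,0,0,1,0.001,-0.003,0.345,0,0,0], newtons=60)

```text
time_s: 4.72
position: [0.4594, -0.3111, 0.0292]
tool_rot: [[0.997, -0.079, 0.004], [-0.079, -0.997, -0.003], [0.004, 0.003, -1.0]]
ft_force: [0.6, 1.1, 6.4]
grip_width: 0.0595
gripper_force: 65.5
```

Run:
```python
from h import *
from rig import env
s=env.observe();print(s["position"],s["q"].round(1),s["grip_width"],s["gripper_force"],s["ft_force"])
goto(s,.457,-.3125,.16)
goto(s,.4907,.006,.16,-6.0)
goto(s,.4907,.006,.16,174.0,True)
```

```text
[ 0.45944469 -0.31111628  0.02917213] [-46.3  36.8  90.    0.   52.9  48.2] 0.059530905973485045 65.49599289894104 [0.61121516 1.13182313 6.3623719 ]
goto [-0.0036, 0.0039, -0.2617, 0.0014, -0.002, 0.0] rows>=3.1 yaw -94.5->-94.5
goto [0.0132, -0.6364, -0.2635, 0.0027, -0.0005, -0.7378] rows>=12.4 yaw -94.5->-6.0
goto [0.0132, -0.6364, -0.2635, -0.0005, -0.0027, 0.7622] rows>=12.8 yaw -94.5->174.0
```

Request:
arm_command(commands=[1,0,0,-0.08,0,0,0,1,0,0,-0.16,0,0,0,1,0,0,-0.26,0,0,0,1,0.013,-0.64,-0.264,0,0,-0.738,1,0.013,-0.64,-0.264,0,0,-0.738,1,0.013,-0.64,-0.264,0,0,-0.738,1,0.013,-0.64,-0.264,0,0,-0.738,1,0.013,-0.64,-0.264,0,0,-0.738,1,0.013,-0.64,-0.264,0,0,-0.738,1,0.013,-0.64,-0.264,0,0,-0.738,1,0.013,-0.64,-0.264,0,0,-0.738,1,0.013,-0.64,-0.264,0,0,-0.738])

```text
time_s: 5.72
position: [0.4899, 0.0126, 0.1603]
tool_rot: [[0.492, 0.871, 0.003], [0.871, -0.492, 0.001], [0.002, 0.002, -1.0]]
ft_force: [0.2, 0.0, -1.3]
grip_width: 0.0592
gripper_force: 66.3
```

Run:
```python
from h import *
from rig import env
s=env.observe();print(s["position"],s["grip_width"],s["gripper_force"],s["ft_force"])
goto(s,.4907,.008,.13,-6.0)
```

```text
[0.48990725 0.01264647 0.16032666] 0.05923939427728212 66.25808715820312 [ 1.98228590e-01  6.70390934e-05 -1.34022289e+00]
goto [-0.0074, 0.0058, 0.0607, 0.0013, -0.0007, -0.1955] rows>=3.3 yaw -29.5->-6.0
```

Request:
arm_command(commands=[1,-0.0074,0.006,0.06,0.001,-0.001,-0.1955,1,-0.0074,0.006,0.06,0.001,-0.001,-0.1955,1,-0.0074,0.006,0.06,0.001,-0.001,-0.1955,1,-0.0074,0.006,0.06,0.001,-0.001,-0.1955,1,-0.0074,0.006,0.06,0.001,-0.001,-0.1955,1,-0.0074,0.006,0.06,0.001,-0.001,-0.1955])

```text
time_s: 6.22
position: [0.491, 0.0033, 0.1295]
tool_rot: [[0.117, 0.993, -0.001], [0.993, -0.117, -0.002], [-0.002, -0.0, -1.0]]
ft_force: [0.3, 0.1, -1.8]
grip_width: 0.0591
gripper_force: 66.2
```

Run:
```python
from h import *
from rig import env,optics
s=env.observe();print(s["position"],s["grip_width"],s["gripper_force"],s["ft_force"])
goto(s,.4907,.008,.0415,-6.0)
w=wcam(env,optics);pickle.dump(w,open("w4.pkl","wb"))
cv2.imwrite("pics/w4.png",w["image"][:,:,::-1])
```

```text
[0.49100264 0.0032618  0.12953397] 0.05905136450863783 66.1987316608429 [ 0.34891788  0.08733468 -1.77023188]
goto [0.0097, -0.0017, 0.1761, -0.0002, 0.0008, -0.006] rows>=2.1 yaw -6.7->-6.0
```

View pics/w4.png

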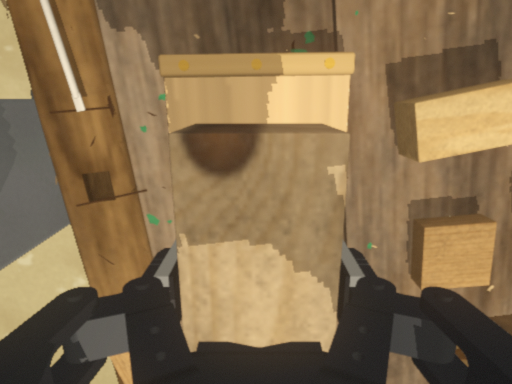

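The held block's far top edge runs at row 131, from (170,131) to (347,131), with the left strip beyond at row 75. Checking its offset in the grip.

Run:
```python
from h import *
from rig import env
w=pickle.load(open("w4.pkl","rb")); s=env.observe(); R=np.array(s["tool_rot"]);p=np.array(s["position"])
P=cast(w,[(170,131),(347,131)],p[2]+.0165); print(((P-p)@R).round(4), P.round(4))
# board strip inner top edge rows 75 and outer 53
for r,x in((53,159),(53,354)): print(cast(w,[(x,r)],.022).round(4))
```

```text
[[ 0.0586 -0.0294 -0.0166]
 [ 0.0586  0.0275 -0.0166]] [[0.4686 0.0649 0.1458]
 [0.5252 0.0582 0.1458]]
[[0.4368 0.1075 0.022 ]]
[[0.5631 0.0926 0.022 ]]
```

Request:
arm_command(commands=[1,0.008,-0.0017,0.06,0,0,-0.004,1,0.008,-0.0017,0.12,0,0,-0.004,1,0.008,-0.0017,0.15,0,0,-0.004,1,0.008,-0.0017,0.17,0,0,-0.004,1,0.008,-0.0017,0.175,0,0,-0.004,1,0.008,-0.0017,0.175,0,0,-0.004,1,0.008,-0.0017,0.175,0,0,-0.004])

```text
time_s: 6.85
position: [0.4905, 0.0071, 0.0414]
tool_rot: [[0.108, 0.994, -0.002], [0.994, -0.108, -0.002], [-0.002, -0.001, -1.0]]
ft_force: [-0.8, 0.1, -1.5]
grip_width: 0.059
gripper_force: 66.9
```

Run:
```python
from h import *
from rig import env
s=env.observe();print(s["position"],s["ft_force"])
goto(s,.4906,.0072,.0415,-6.2)
```

```text
[0.49047546 0.00706416 0.04136263] [-0.78798444  0.13383577 -1.54393694]
goto [0.0003, 0.0002, -0.0003, -0.0007, 0.0008, -0.0002] rows>=0.0 yaw -6.2->-6.2
```

Request:
arm_command(commands=[1,0,0,0.003,0,0,0,1,0,0,0.003,0,0,0])

```text
time_s: 7.02
position: [0.4906, 0.007, 0.0409]
tool_rot: [[0.108, 0.994, -0.001], [0.994, -0.108, -0.002], [-0.002, -0.001, -1.0]]
ft_force: [-2.7, -0.5, 16.9]
grip_width: 0.0589
gripper_force: 68.8
```

Contact with the board. I'll open, rise, then go to the cork.

Request:
arm_command(commands=[-1,0,0,0,0,0,0,-1,0,0,0,0,0,0,-1,0,0,0,0,0,0,-1,0,0,0,0,0,0,-1,0,0,-0.06,0,0,0,-1,0,0,-0.14,0,0,0,-1,0,0,-0.22,0,0,0,-1,0,0,-0.3,0,0,0,-1,0,0,-0.38,0,0,0,-1,0,0,-0.42,0,0,0,-1,0,0,-0.42,0,0,0])

```text
time_s: 7.93
position: [0.4922, 0.0071, 0.254]
tool_rot: [[0.107, 0.994, 0.006], [0.994, -0.107, -0.003], [-0.003, 0.007, -1.0]]
ft_force: [-0.3, -0.1, 0.3]
grip_width: 0.0857
gripper_force: 0.0
```

Run:
```python
from h import *
from rig import env,optics
s=env.observe();print(s["position"],s["grip_width"],s["ft_force"])
w=wcam(env,optics);pickle.dump(w,open("w5.pkl","wb"))
cv2.imwrite("pics/w5.png",cv2.resize(w["image"][:,:,::-1],(800,600),interpolation=cv2.INTER_CUBIC))
goto(s,.652,.1535,.25,72.5)
```

```text
[0.49215301 0.00711899 0.25395502] 0.08570268734677237 [-0.31106189 -0.0875369   0.29101304]
goto [0.3254, 0.2864, 0.0089, 0.0018, 0.0032, -0.6555] rows>=11.0 yaw -6.2->72.5
```

View pics/w5.png

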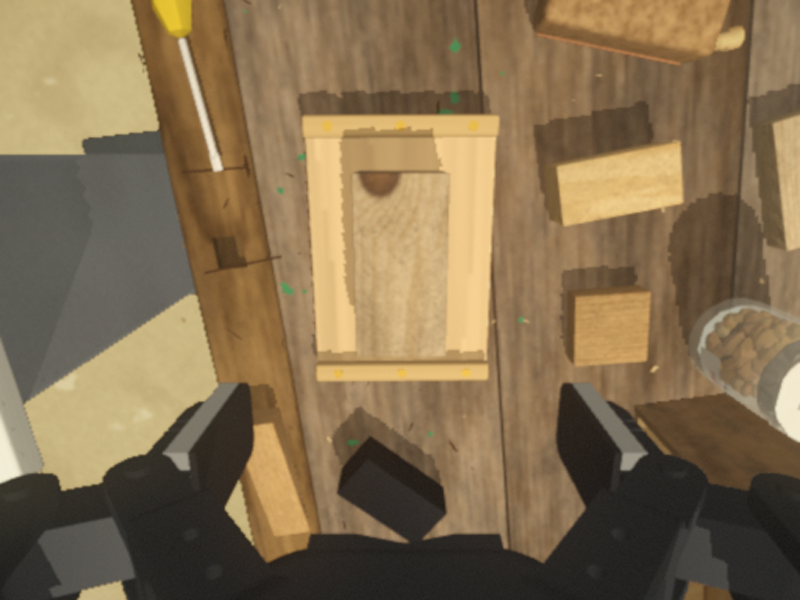

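Block lies on the board: top corners (357,172), (449,172), (447,356), (354,356). Strip corners (303,116), (498,117), (487,380), (318,380).

Run:
```python
from h import *
w=pickle.load(open("w5.pkl","rb"))
f=lambda l:(np.array(l,float)+.5)*.64-.5
for l,z in(([(357,172),(449,172),(447,356),(354,356)],.057),([(303,116),(498,117),(487,380),(318,380)],.022)):
    P=cast(w,f(l),z); v=P[[0,1]].mean(0)-P[[3,2]].mean(0)
    print(P.mean(0).round(4),np.linalg.norm(P-np.roll(P,1,0),axis=1).round(4),np.degrees(np.arctan2(v[1],v[0])).round(2))
```

```text
[0.4905 0.0055 0.057 ] [0.1197 0.0557 0.1198 0.0623] 83.0
[0.4905 0.0057 0.022 ] [0.1875 0.1274 0.1873 0.1274] 84.18
```

Request:
arm_command(commands=[-1,0.325,0.286,0.009,0.002,0.003,-0.655,-1,0.325,0.286,0.009,0.002,0.003,-0.655,-1,0.325,0.286,0.009,0.002,0.003,-0.655,-1,0.325,0.286,0.009,0.002,0.003,-0.655,-1,0.325,0.286,0.009,0.002,0.003,-0.655,-1,0.325,0.286,0.009,0.002,0.003,-0.655,-1,0.325,0.286,0.009,0.002,0.003,-0.655,-1,0.325,0.286,0.009,0.002,0.003,-0.655])

```text
time_s: 8.65
position: [0.6504, 0.1544, 0.241]
tool_rot: [[-0.783, 0.622, -0.011], [0.622, 0.783, 0.001], [0.01, -0.006, -1.0]]
ft_force: [0.6, -0.3, 0.7]
grip_width: 0.085
gripper_force: 0.0
```

Run:
```python
from h import *
from rig import env
s=env.observe();print(s["position"],s["q"].round(1))
goto(s,.652,.1535,.25,72.5)
```

```text
[0.65042859 0.15435781 0.24097192] [  3.2  34.8  53.3   0.1  92.5 -48.4]
goto [-0.0034, 0.0005, -0.0181, -0.002, -0.0052, -0.1746] rows>=2.9 yaw 51.5->72.5
```

Run:
```python
from h import *
d=pickle.load(open("d0.pkl","rb"))
f=lambda l:(np.array(l,float)+.5)*.64-.5
print(cast(d["side"],f([(404,237),(516,208)]),0).round(3))
w=pickle.load(open("w3.pkl","rb"));w2=pickle.load(open("w2.pkl","rb"))
print(cast(w,f([(125,155)]),0).round(3),cast(w2,f([(236,78)]),0).round(3))
```

```text
[[0.654 0.287 0.   ]
 [0.929 0.336 0.   ]]
[[0.648 0.266 0.   ]] [[0.64  0.265 0.   ]]
```

Request:
arm_command(commands=[-1,-0.0034,0.0005,-0.018,-0.002,-0.005,-0.1746,-1,-0.0034,0.0005,-0.018,-0.002,-0.005,-0.1746,-1,-0.0034,0.0005,-0.018,-0.002,-0.005,-0.1746,-1,-0.0034,0.0005,-0.018,-0.002,-0.005,-0.1746,-1,-0.0034,0.0005,-0.018,-0.002,-0.005,-0.1746])

```text
time_s: 9.07
position: [0.6516, 0.1527, 0.2515]
tool_rot: [[-0.95, 0.311, 0.001], [0.311, 0.95, 0.0], [-0.001, 0.001, -1.0]]
ft_force: [0.5, 1.1, -0.3]
grip_width: 0.0853
gripper_force: 0.0
```

Run:
```python
from h import *
from rig import env,optics
s=env.observe();print(s["position"],s["q"].round(1))
w=wcam(env,optics);pickle.dump(w,open("w6.pkl","wb"))
cv2.imwrite("pics/w6.png",cv2.resize(w["image"][:,:,::-1],(800,600),interpolation=cv2.INTER_CUBIC))
```

```text
[0.65164981 0.15265075 0.25147157] [  3.1  34.3  52.6   0.   93.  -68.8]
```

View pics/w6.png

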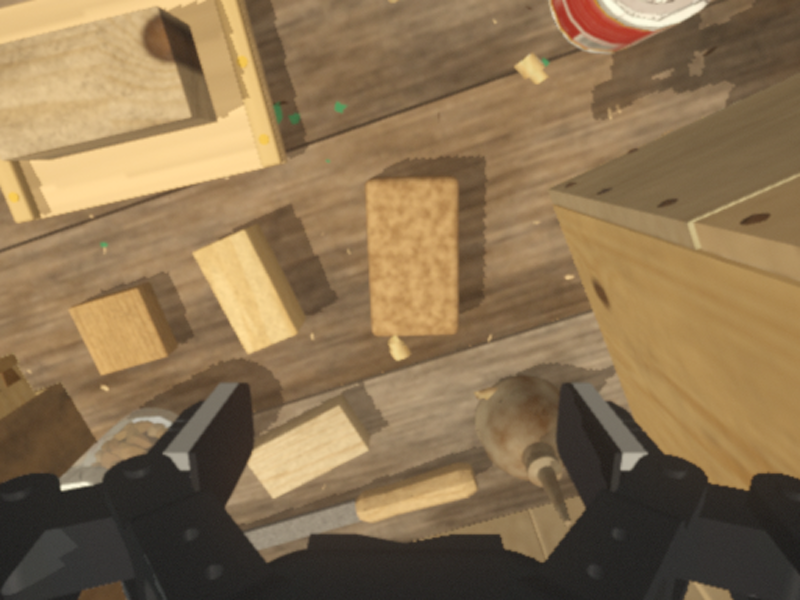

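Cork corners in the wrist view are (367,178), (459,178), (457,335), (371,334). The toolbox corner is well clear at (557,195).

Run:
```python
from h import *
from rig import env
w=pickle.load(open("w6.pkl","rb"));s=env.observe()
f=lambda l:(np.array(l,float)+.5)*.64-.5
def m(l,z):
    P=cast(w,f(l),z); v=P[[0,1]].mean(0)-P[[3,2]].mean(0); a=np.degrees(np.arctan2(v[1],v[0]))
    print(P.mean(0).round(4),np.linalg.norm(P-np.roll(P,1,0),axis=1).round(4),a.round(2)); return P.mean(0),a
c,a=m([(367,178),(459,178),(457,335),(371,334)],.034)
goto(s,c[0],c[1],.0245,a-90)
```

```text
[0.6517 0.1581 0.034 ] [0.1069 0.0595 0.1077 0.0606] 162.53
goto [0.0043, 0.0099, 0.4546, 0.0004, 0.0008, -0.0055] rows>=5.5 yaw 71.9->72.5
```

Request:
arm_command(commands=[-1,0.004,0.009,0.08,0,0,-0.005,-1,0.004,0.009,0.16,0,0,-0.005,-1,0.004,0.009,0.24,0,0,-0.005,-1,0.004,0.009,0.32,0,0,-0.005,-1,0.004,0.009,0.39,0,0,-0.005,-1,0.004,0.009,0.43,0,0,-0.005,-1,0.004,0.009,0.454,0,0,-0.005,-1,0.004,0.009,0.454,0,0,-0.005,1,0.004,0.009,0.454,0,0,-0.005,1,0.004,0.009,0.454,0,0,-0.005,1,0.004,0.009,0.454,0,0,-0.005,1,0.004,0.009,0.454,0,0,-0.005], newtons=40)

```text
time_s: 10.12
position: [0.6533, 0.1577, 0.0283]
tool_rot: [[-0.955, 0.298, 0.008], [0.298, 0.955, 0.001], [-0.007, 0.003, -1.0]]
ft_force: [-0.3, 0.2, 6.6]
grip_width: 0.0609
gripper_force: 45.4
```

Request:
arm_command(commands=[1,0,0,0,0,0,0,1,0,0,0,0,0,0])

```text
time_s: 10.28
position: [0.6533, 0.1577, 0.0283]
tool_rot: [[-0.955, 0.298, 0.008], [0.298, 0.955, 0.001], [-0.007, 0.003, -1.0]]
ft_force: [0.2, 0.2, 6.6]
grip_width: 0.0607
gripper_force: 45.5
```

Run:
```python
from h import *
from rig import env
s=env.observe();print(s["position"],s["grip_width"],s["gripper_force"],s["q"].round(1))
goto(s,.4905,.0055,.20,-6.3)
```

```text
[0.65332735 0.15771652 0.02833643] 0.06068928076472006 45.47730267047882 [  3.5  45.6  69.    0.   65.  -69.2]
goto [0.2176, -0.3866, -0.3461, 0.0036, 0.002, 0.658] rows>=11.0 yaw 72.7->-6.3
```

Request:
arm_command(commands=[1,0,0,-0.08,0,0,0,1,0,0,-0.16,0,0,0,1,0,0,-0.24,0,0,0,1,0,0,-0.32,0,0,0,1,0.2176,-0.3866,-0.346,0.003,0.002,0.658,1,0.2176,-0.3866,-0.346,0.003,0.002,0.658,1,0.2176,-0.3866,-0.346,0.003,0.002,0.658,1,0.2176,-0.3866,-0.346,0.003,0.002,0.658,1,0.2176,-0.3866,-0.346,0.003,0.002,0.658,1,0.2176,-0.3866,-0.346,0.003,0.002,0.658,1,0.2176,-0.3866,-0.346,0.003,0.002,0.658,1,0.2176,-0.3866,-0.346,0.003,0.002,0.658])

```text
time_s: 11.28
position: [0.4895, 0.0047, 0.1995]
tool_rot: [[-0.257, 0.966, 0.001], [0.966, 0.257, -0.001], [-0.001, 0.0, -1.0]]
ft_force: [0.1, 0.6, -0.4]
grip_width: 0.0614
gripper_force: 44.7
```

Run:
```python
from h import *
from rig import env
s=env.observe();print(s["position"],s["grip_width"],s["gripper_force"],s["q"].round(1))
goto(s,.4905,.0055,.16,-6.3)
```

```text
[0.48949215 0.00466486 0.19954124] 0.06143085556947553 44.697550535202026 [-13.3  18.5  88.6  -0.   72.9 -28.2]
goto [0.0012, 0.0024, 0.0791, 0.0002, 0.0005, 0.1768] rows>=3.0 yaw 14.9->-6.3
```

Request:
arm_command(commands=[1,0.001,0.002,0.079,0,0,0.1768,1,0.001,0.002,0.079,0,0,0.1768,1,0.001,0.002,0.079,0,0,0.1768,1,0.001,0.002,0.079,0,0,0.1768,1,0.001,0.002,0.079,0,0,0.1768])

```text
time_s: 11.7
position: [0.4911, 0.0062, 0.1595]
tool_rot: [[0.098, 0.995, -0.0], [0.995, -0.098, -0.001], [-0.001, 0.0, -1.0]]
ft_force: [0.6, -0.2, -0.9]
grip_width: 0.0613
gripper_force: 44.9
```

Run:
```python
from h import *
from rig import env,optics
s=env.observe();print(s["position"],s["grip_width"],s["gripper_force"],s["q"].round(1))
w=wcam(env,optics);pickle.dump(w,open("w7.pkl","wb"))
cv2.imwrite("pics/w7.png",w["image"][:,:,::-1])
goto(s,.4905,.0055,.088,-6.3)
```

```text
[0.49108322 0.00616624 0.15950898] 0.06131809490368934 44.855234026908875 [-13.1  21.3  91.9  -0.1  66.8  -7.5]
goto [-0.0013, -0.001, 0.143, 0.0, 0.0004, 0.0056] rows>=1.7 yaw -5.6->-6.3
```

View pics/w7.png

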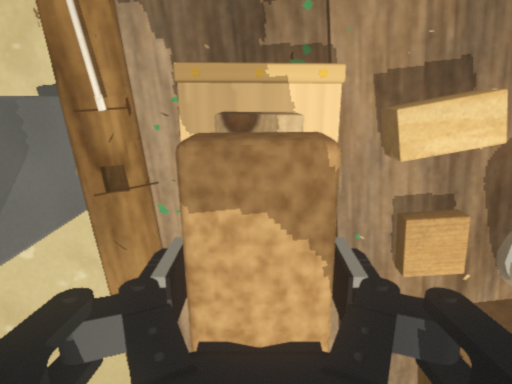

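The held cork's far edge is at row ~133, columns 178-339. The big block's end shows at row 113.

Run:
```python
from h import *
from rig import env
w=pickle.load(open("w7.pkl","rb")); s=env.observe(); R=np.array(s["tool_rot"]);p=np.array(s["position"])
for z in (.0057,-.02):
  P=cast(w,[(200,133),(318,133)],p[2]+z); print(((P-p)@R).round(4))
P=cast(w,[(215,113),(302,113)],.057);print(P.round(4),P.mean(0)-np.array([.1074,.9942,0])*.06)
```

```text
[[ 0.0569 -0.0217 -0.0058]
 [ 0.0569  0.0201 -0.0057]]
[[ 0.0544 -0.0263  0.0199]
 [ 0.0544  0.0247  0.02  ]]
[[0.4668 0.0682 0.057 ]
 [0.5248 0.0625 0.057 ]] [0.48937071 0.00573182 0.057     ]
```

Request:
arm_command(commands=[1,-0.003,-0.0016,0.06,0,0,0.0056,1,-0.003,-0.0016,0.11,0,0,0.0056,1,-0.003,-0.0016,0.135,0,0,0.0056,1,-0.003,-0.0016,0.145,0,0,0.0056,1,-0.003,-0.0016,0.147,0,0,0.0056,1,-0.003,-0.0016,0.147,0,0,0.0056])

```text
time_s: 12.25
position: [0.4903, 0.0047, 0.0861]
tool_rot: [[0.111, 0.994, 0.0], [0.994, -0.111, -0.001], [-0.001, 0.0, -1.0]]
ft_force: [0.4, -0.4, -1.5]
grip_width: 0.0612
gripper_force: 44.9
```

Request:
arm_command(commands=[1,0,0,0.003,0,0,0,1,0,0,0.003,0,0,0])

```text
time_s: 12.42
position: [0.4906, 0.0046, 0.0852]
tool_rot: [[0.112, 0.994, 0.001], [0.994, -0.112, -0.001], [-0.001, 0.001, -1.0]]
ft_force: [-0.6, 0.6, 5.4]
grip_width: 0.0617
gripper_force: 45.8
```

Request:
arm_command(commands=[-1,0,0,0,0,0,0,-1,0,0,0,0,0,0,-1,0,0,0,0,0,0,-1,0,0,0,0,0,0,-1,0,0,-0.06,0,0,0,-1,0,0,-0.14,0,0,0,-1,0,0,-0.22,0,0,0,-1,0,0,-0.3,0,0,0,-1,0,0,-0.36,0,0,0,-1,0,0,-0.36,0,0,0])

```text
time_s: 13.25
position: [0.4918, 0.0045, 0.27]
tool_rot: [[0.113, 0.994, 0.01], [0.994, -0.113, -0.003], [-0.002, 0.01, -1.0]]
ft_force: [0.5, -1.1, 1.1]
grip_width: 0.0855
gripper_force: 0.0
```

Run:
```python
from h import *
from rig import env,optics
s=env.observe();print(s["position"],s["grip_width"],s["q"].round(1))
w=wcam(env,optics);pickle.dump(w,open("w8.pkl","wb"))
cv2.imwrite("pics/w8.png",cv2.resize(w["image"][:,:,::-1],(800,600),interpolation=cv2.INTER_CUBIC))
goto(s,.638,.041,.23,94.2)
goto(s,.638,.041,.23,-85.8)
```

```text
[0.49183171 0.00450496 0.27000577] 0.0854790423067 [-13.3  14.9  81.4  -0.   83.1  -6.8]
goto [0.1057, 0.2814, 0.0827, 0.0048, -0.0026, 0.661] rows>=11.1 yaw -6.5->-85.8
goto [0.1057, 0.2814, 0.0827, 0.0048, -0.0026, 0.661] rows>=11.1 yaw -6.5->-85.8
```

View pics/w8.png

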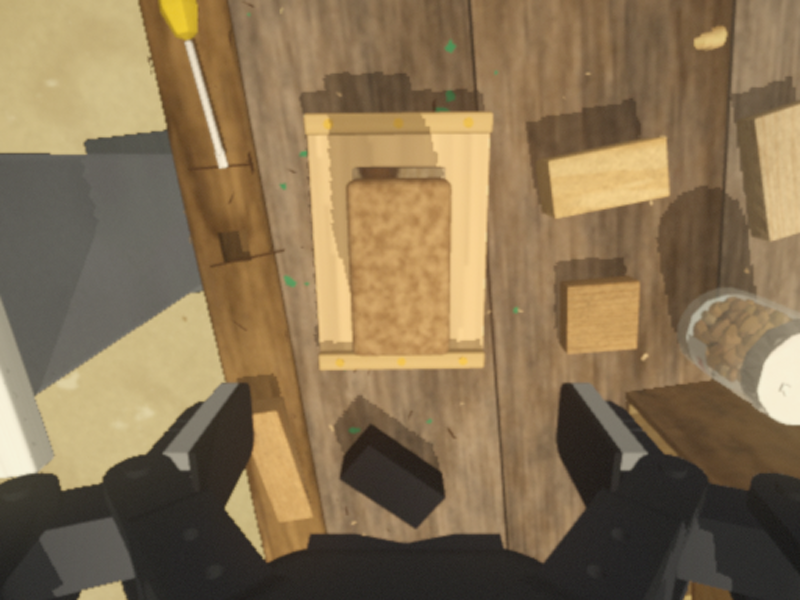

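Cork sits centred on the big block: corners (348,179), (451,179), (449,355), (352,354). The small block is at (548,162), (666,136), (669,191), (554,217).

```bash
cat >> h.py <<'E'
f=lambda l:(np.array(l,float)+.5)*.64-.5
def m(w,l,z):
    P=cast(w,f(l),z); v=P[[0,1]].mean(0)-P[[3,2]].mean(0); a=np.degrees(np.arctan2(v[1],v[0]))
    print(P.mean(0).round(4),np.linalg.norm(P-np.roll(P,1,0),axis=1).round(4),a.round(2)); return P.mean(0),a
E
python3 - <<'E'
from h import *
w=pickle.load(open("w8.pkl","rb"))
m(w,[(348,179),(451,179),(449,355),(352,354)],.09)
m(w,[(548,162),(666,136),(669,191),(554,217)],.035)
m(w,[(305,114),(492,114),(483,368),(320,368)],.022)
E
```

```text
[0.4901 0.0053 0.09  ] [0.1079 0.0593 0.1089 0.0615] 83.72
[0.6379 0.0419 0.035 ] [0.0376 0.0797 0.0368 0.08  ] 94.53
[0.4904 0.0059 0.022 ] [0.1869 0.1275 0.1876 0.1275] 84.06
```

Request:
arm_command(commands=[-1,0.1057,0.281,0.083,0.005,-0.003,0.661,-1,0.1057,0.281,0.083,0.005,-0.003,0.661,-1,0.1057,0.281,0.083,0.005,-0.003,0.661,-1,0.1057,0.281,0.083,0.005,-0.003,0.661,-1,0.1057,0.281,0.083,0.005,-0.003,0.661,-1,0.1057,0.281,0.083,0.005,-0.003,0.661,-1,0.1057,0.281,0.083,0.005,-0.003,0.661,-1,0.1057,0.281,0.083,0.005,-0.003,0.661,-1,0.1057,0.281,0.083,0.005,-0.003,0.661,-1,0.1057,0.281,0.083,0.005,-0.003,0.661,-1,0.1057,0.281,0.083,0.005,-0.003,0.661,-1,0.1057,0.281,0.083,0.005,-0.003,0.661])

```text
time_s: 14.3
position: [0.6353, 0.0414, 0.2205]
tool_rot: [[0.998, 0.068, -0.015], [0.068, -0.998, 0.003], [-0.015, -0.004, -1.0]]
ft_force: [0.5, -0.1, -0.8]
grip_width: 0.085
gripper_force: 0.0
```

Run:
```python
from h import *
from rig import env
s=env.observe();print(s["position"],s["q"].round(1))
goto(s,.638,.0415,.0245,-85.8)
```

```text
[0.63527578 0.04140541 0.22052168] [-6.9 32.2 61.6  0.1 87.1 79.2]
goto [0.0112, 0.0016, 0.3919, -0.0018, 0.0069, -0.0024] rows>=4.7 yaw -86.1->-85.8
```

Request:
arm_command(commands=[-1,0.011,0.0015,0.08,-0.002,0.007,-0.002,-1,0.011,0.0015,0.16,-0.002,0.007,-0.002,-1,0.011,0.0015,0.24,-0.002,0.007,-0.002,-1,0.011,0.0015,0.32,-0.002,0.007,-0.002,-1,0.011,0.0015,0.365,-0.002,0.007,-0.002,-1,0.011,0.0015,0.392,-0.002,0.007,-0.002,-1,0.011,0.0015,0.392,-0.002,0.007,-0.002,1,0.011,0.0015,0.392,-0.002,0.007,-0.002,1,0.011,0.0015,0.392,-0.002,0.007,-0.002,1,0.011,0.0015,0.392,-0.002,0.007,-0.002,1,0.011,0.0015,0.392,-0.002,0.007,-0.002,1,0.011,0.0015,0.392,-0.002,0.007,-0.002])

```text
time_s: 15.3
position: [0.6395, 0.0414, 0.0276]
tool_rot: [[0.997, 0.077, 0.006], [0.077, -0.997, -0.001], [0.005, 0.001, -1.0]]
ft_force: [-0.4, -0.1, 5.3]
grip_width: 0.0391
gripper_force: 42.2
```

Request:
arm_command(commands=[1,0,0,0,0,0,0,1,0,0,0,0,0,0,1,0,0,0,0,0,0])

```text
time_s: 15.55
position: [0.6395, 0.0415, 0.0276]
tool_rot: [[0.997, 0.077, 0.005], [0.077, -0.997, -0.001], [0.005, 0.001, -1.0]]
ft_force: [-1.2, 0.5, 6.1]
grip_width: 0.0393
gripper_force: 42.3
```

Run:
```python
from h import *
from rig import env
s=env.observe();print(s["position"],s["grip_width"],s["gripper_force"],s["q"].round(1))
goto(s,.50,.20,.30,-6.2)
```

```text
[0.63949344 0.0414511  0.02760824] 0.03931684783103714 42.25109875202179 [-6.8 43.2 74.9 -0.  61.7 78.7]
goto [-0.2507, -0.3369, -0.5466, 0.0023, -0.0016, -0.6613] rows>=11.1 yaw -85.6->-6.2
```

Request:
arm_command(commands=[1,0,0,-0.08,0,0,0,1,0,0,-0.16,0,0,0,1,0,0,-0.24,0,0,0,1,0,0,-0.32,0,0,0,1,-0.25,-0.337,-0.546,0.002,-0.0015,-0.661,1,-0.25,-0.337,-0.546,0.002,-0.0015,-0.661,1,-0.25,-0.337,-0.546,0.002,-0.0015,-0.661,1,-0.25,-0.337,-0.546,0.002,-0.0015,-0.661,1,-0.25,-0.337,-0.546,0.002,-0.0015,-0.661,1,-0.25,-0.337,-0.546,0.002,-0.0015,-0.661,1,-0.25,-0.337,-0.546,0.002,-0.0015,-0.661,1,-0.25,-0.337,-0.546,0.002,-0.0015,-0.661])

```text
time_s: 16.55
position: [0.4994, 0.2014, 0.3003]
tool_rot: [[0.466, 0.885, 0.002], [0.885, -0.466, 0.001], [0.002, 0.002, -1.0]]
ft_force: [0.8, 0.3, -0.8]
grip_width: 0.039
gripper_force: 41.3
```

Run:
```python
from h import *
from rig import env
s=env.observe();print(s["position"],s["grip_width"],s["gripper_force"],s["q"].round(1))
goto(s,.511,.195,.28,-6.2)
```

```text
[0.4993597  0.2013892  0.30030796] 0.038984617731762386 41.34440302848816 [ 9.3 18.8 70.7  0.  90.4 37.1]
goto [-0.0005, 0.0265, 0.0407, 0.0009, -0.0008, -0.1798] rows>=3.0 yaw -27.8->-6.2
```

Request:
arm_command(commands=[1,-0.0005,0.0265,0.04,0.001,-0.001,-0.18,1,-0.0005,0.0265,0.04,0.001,-0.001,-0.18,1,-0.0005,0.0265,0.04,0.001,-0.001,-0.18,1,-0.0005,0.0265,0.04,0.001,-0.001,-0.18,1,-0.0005,0.0265,0.04,0.001,-0.001,-0.18])

```text
time_s: 16.97
position: [0.5119, 0.1936, 0.2789]
tool_rot: [[0.12, 0.993, -0.003], [0.993, -0.12, -0.001], [-0.001, -0.003, -1.0]]
ft_force: [0.4, -0.5, -1.3]
grip_width: 0.0391
gripper_force: 41.3
```

Run:
```python
from h import *
from rig import env,optics
s=env.observe();print(s["position"],s["q"].round(1))
w=wcam(env,optics);pickle.dump(w,open("w9.pkl","wb"))
cv2.imwrite("pics/w9.png",cv2.resize(w["image"][:,:,::-1],(800,600),interpolation=cv2.INTER_CUBIC))
```

```text
[0.51188321 0.19358209 0.2788674 ] [ 8.3 20.5 71.6 -0.  88.1 15.2]
```

View pics/w9.png

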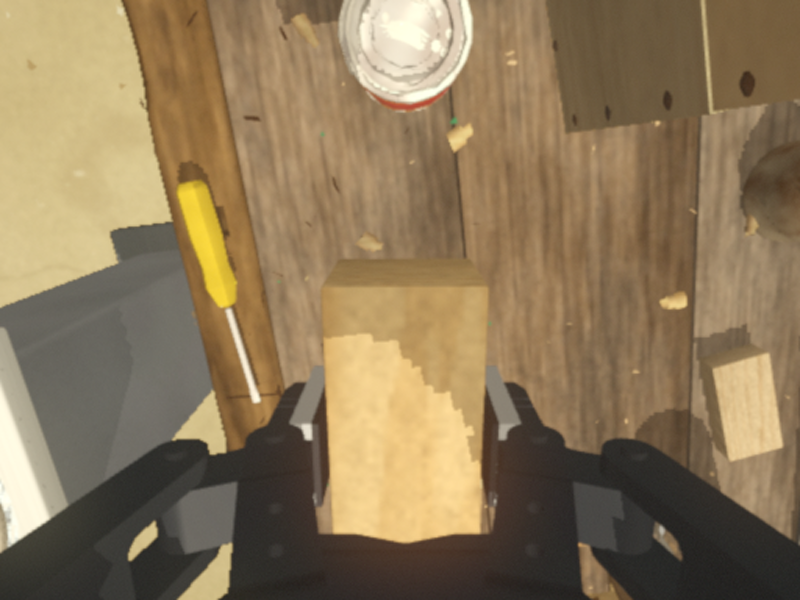

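The tin lid is seen with left/right edges at x=340/473 near row 34 and bottom rim at (407,102). The held block's far top edge is at row 287, x 323-489.

Run:
```python
from h import *
from rig import env
w=pickle.load(open("w9.pkl","rb")); s=env.observe(); R=np.array(s["tool_rot"]);p=np.array(s["position"])
P=cast(w,f([(323,287),(489,287)]),p[2]+.0074); print(((P-p)@R).round(4))
L=cast(w,f([(340,34),(473,34),(407,102)]),.078); mid=L[:2].mean(0); print(L.round(4),np.linalg.norm(L[0]-L[1]),mid.round(4))
u=np.array([np.cos(np.radians(83.9)),np.sin(np.radians(83.9)),0]); print((L[2]+.039*u).round(4))
B=np.array([.4905,.0056,0]); 
for T in (mid,L[2]+.039*u,np.array([.528,.3265,0])):
    v=T-B;v[2]=0;D=np.linalg.norm(v); print(D.round(4),np.degrees(np.arctan2(v[1],v[0])).round(2), (B+v/D*(D+.056)/2).round(4))
```

```text
[[ 0.0388 -0.0199 -0.0074]
 [ 0.0389  0.0188 -0.0075]]
[[0.4898 0.3321 0.078 ]
 [0.5654 0.323  0.078 ]
 [0.5236 0.2913 0.078 ]] 0.07614590605291037 [0.5276 0.3276 0.078 ]
[0.5278 0.3301 0.078 ]
0.3241 83.42 [0.5123 0.1944 0.    ]
0.3266 83.45 [0.5123 0.1957 0.    ]
0.3231 83.33 [0.5125 0.1939 0.    ]
```

Run:
```python
from h import *
from rig import env
s=env.observe();print(s["position"]);goto(s,.512,.1957,.0285,-6.3)
```

```text
[0.51190104 0.19358906 0.2789415 ]
goto [0.0048, 0.0009, 0.5009, -0.0012, 0.0005, -0.005] rows>=6.0 yaw -6.9->-6.3
```

Request:
arm_command(commands=[1,0.005,0.001,0.08,-0.001,0,-0.005,1,0.005,0.001,0.16,-0.001,0,-0.005,1,0.005,0.001,0.24,-0.001,0,-0.005,1,0.005,0.001,0.32,-0.001,0,-0.005,1,0.005,0.001,0.4,-0.001,0,-0.005,1,0.005,0.001,0.45,-0.001,0,-0.005,1,0.005,0.001,0.485,-0.001,0,-0.005,1,0.005,0.001,0.5,-0.001,0,-0.005,1,0.005,0.001,0.5,-0.001,0,-0.005,1,0.005,0.001,0.5,-0.001,0,-0.005])

```text
time_s: 17.85
position: [0.5124, 0.1959, 0.0292]
tool_rot: [[0.108, 0.994, 0.0], [0.994, -0.108, -0.001], [-0.001, 0.0, -1.0]]
ft_force: [0.3, -0.3, -0.5]
grip_width: 0.0396
gripper_force: 42.7
```

Request:
arm_command(commands=[1,0,0,0.003,0,0,0,1,0,0,0.003,0,0,0])

```text
time_s: 18.02
position: [0.5123, 0.1959, 0.0277]
tool_rot: [[0.107, 0.994, 0.0], [0.994, -0.107, -0.001], [-0.001, 0.0, -1.0]]
ft_force: [0.3, 0.3, -0.2]
grip_width: 0.0395
gripper_force: 42.7
```

Down another 1.5 mm to seat it, then release and rise.

Request:
arm_command(commands=[1,0,0,0.003,0,0,0,1,0,0,0.003,0,0,0,-1,0,0,0.002,0,0,0,-1,0,0,0.002,0,0,0,-1,0,0,0.002,0,0,0,-1,0,0,0.002,0,0,0,-1,0,0,-0.06,0,0,0,-1,0,0,-0.14,0,0,0,-1,0,0,-0.22,0,0,0,-1,0,0,-0.3,0,0,0,-1,0,0,-0.38,0,0,0,-1,0,0,-0.45,0,0,0])

```text
time_s: 19.02
position: [0.512, 0.196, 0.255]
tool_rot: [[0.106, 0.994, 0.001], [0.994, -0.106, -0.001], [-0.001, 0.001, -1.0]]
ft_force: [0.4, -0.6, -0.2]
grip_width: 0.0857
gripper_force: 0.0
```

Run:
```python
from h import *
from rig import env,optics
s=env.observe();print(s["position"],s["q"].round(1),s["ft_force"])
w=wcam(env,optics);pickle.dump(w,open("w10.pkl","wb"))
cv2.imwrite("pics/w10.png",cv2.resize(w["image"][:,:,::-1],(800,600),interpolation=cv2.INTER_CUBIC))
goto(s,.6387,-.0654,.2,-90.7)
```

```text
[0.51199358 0.19603374 0.25504472] [ 8.6 21.4 74.1 -0.1 84.4 14.7] [ 0.4314705  -0.60393695 -0.16823974]
goto [-0.493, 0.3074, 0.1107, 0.0006, -0.0, 0.7051] rows>=11.8 yaw -6.1->-90.7
```

View pics/w10.png

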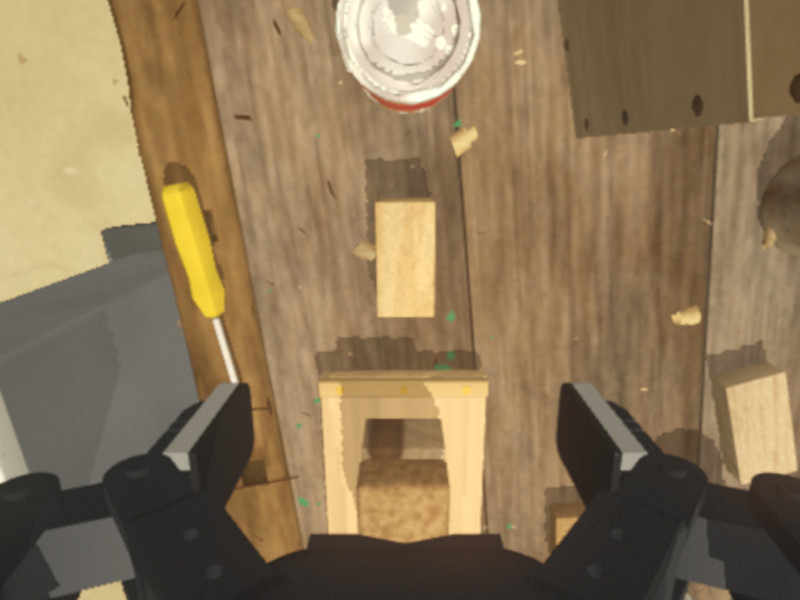

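Small block stands between the tin and the board: corners (375,200), (435,200), (435,317), (377,316). Tin rim: left/right 335/481 at row 30, bottom (408,104). Board end strip outer edge at row 378.

Run:
```python
from h import *
w=pickle.load(open("w10.pkl","rb"))
m(w,[(375,200),(435,200),(435,317),(377,316)],.035)
L=cast(w,f([(335,30),(481,30),(408,104)]),.078);print(L.round(4),np.linalg.norm(L[0]-L[1]),L[:2].mean(0).round(4),(L[2]+.039*np.array([.107,.994,0])).round(4))
print(cast(w,f([(320,379),(488,379)]),.022).round(4), cast(w,f([(408,111)]),0).round(4))
```

```text
[0.5118 0.1956 0.035 ] [0.0802 0.0396 0.081  0.0407] 84.44
[[0.4886 0.3313 0.078 ]
 [0.5654 0.3231 0.078 ]
 [0.5232 0.2907 0.078 ]] 0.07731202514521646 [0.527  0.3272 0.078 ] [0.5273 0.3295 0.078 ]
[[0.4377 0.109  0.022 ]
 [0.5639 0.0955 0.022 ]] [[0.524 0.293 0.   ]]
```

Request:
arm_command(commands=[-1,-0.493,0.307,0.11,0,0,0.705,-1,-0.493,0.307,0.11,0,0,0.705,-1,-0.493,0.307,0.11,0,0,0.705,-1,-0.493,0.307,0.11,0,0,0.705,-1,-0.493,0.307,0.11,0,0,0.705,-1,-0.493,0.307,0.11,0,0,0.705,-1,-0.493,0.307,0.11,0,0,0.705,-1,-0.493,0.307,0.11,0,0,0.705,-1,-0.493,0.307,0.11,0,0,0.705,-1,-0.493,0.307,0.11,0,0,0.705,-1,-0.493,0.307,0.11,0,0,0.705,-1,-0.493,0.307,0.11,0,0,0.705])

```text
time_s: 20.07
position: [0.6386, -0.0656, 0.1967]
tool_rot: [[1.0, -0.019, -0.002], [-0.019, -1.0, -0.001], [-0.002, 0.001, -1.0]]
ft_force: [-0.2, -0.2, 0.1]
grip_width: 0.0854
gripper_force: 0.0
```

Run:
```python
from h import *
from rig import env
s=env.observe();print(s["position"],s["q"].round(1))
goto(s,.6385,-.0654,.02,-90.7)
```

```text
[ 0.63859998 -0.06556885  0.19668964] [-16.4  33.3  63.4  -0.1  83.3  74.7]
goto [0.0004, -0.0007, 0.3534, 0.0004, 0.0008, -0.003] rows>=4.2 yaw -91.1->-90.7
```

Small block is within 1 mm of the gap middle. Before descending on the square I'll check clearance to the open drawer by triangulating with pixels already seen.

Run:
```python
from h import *
d=pickle.load(open("d0.pkl","rb"));w3=pickle.load(open("w3.pkl","rb"));w2=pickle.load(open("w2.pkl","rb"))
s=d["side"]
for z in(0,.02,.04): print("side bottom",z,cast(s,[(318.6,237.4)],z).round(3))
for z in(.04,.06,.08,.1): print("top",z,cast(s,[(321.8,208)],z).round(3),"w3",cast(w3,f([(624,165),(624,178)]),z).round(3).tolist(),"w2",cast(w2,f([(673,86)]),z).round(3))
# jar base in w3
print(cast(w3,f([(540,80),(515,50)]),0).round(3))
```

```text
side bottom 0 [[ 0.646 -0.134  0.   ]]
side bottom 0.02 [[ 0.633 -0.154  0.02 ]]
side bottom 0.04 [[ 0.621 -0.174  0.04 ]]
top 0.04 [[ 0.674 -0.086  0.04 ]] w3 [[0.64, -0.143, 0.04], [0.63, -0.144, 0.04]] w2 [[ 0.629 -0.144  0.04 ]]
top 0.06 [[ 0.66  -0.109  0.06 ]] w3 [[0.64, -0.135, 0.06], [0.631, -0.136, 0.06]] w2 [[ 0.627 -0.135  0.06 ]]
top 0.08 [[ 0.645 -0.133  0.08 ]] w3 [[0.641, -0.127, 0.08], [0.632, -0.128, 0.08]] w2 [[ 0.624 -0.125  0.08 ]]
top 0.1 [[ 0.631 -0.157  0.1  ]] w3 [[0.641, -0.119, 0.1], [0.633, -0.12, 0.1]] w2 [[ 0.622 -0.115  0.1  ]]
[[ 0.707 -0.083  0.   ]
 [ 0.729 -0.062  0.   ]]
```

Drawer's near corner is at about y=-0.13, height 0.08. I'll pre-close the fingers a little to stay clear and grip the square across y.

Request:
arm_command(commands=[-0.6,0,-0.001,0,0,0,-0.003,-0.6,0,-0.001,0.06,0,0,-0.003,-0.6,0,-0.001,0.12,0,0,-0.003,-0.6,0,-0.001,0.18,0,0,-0.003,-0.6,0,-0.001,0.24,0,0,-0.003,-0.6,0,-0.001,0.29,0,0,-0.003,-0.6,0,-0.001,0.32,0,0,-0.003,-0.6,0,-0.001,0.339,0,0,-0.003,-0.6,0,-0.001,0.339,0,0,-0.003])

```text
time_s: 20.82
position: [0.6377, -0.0648, 0.0258]
tool_rot: [[1.0, -0.003, -0.004], [-0.003, -1.0, -0.0], [-0.004, 0.0, -1.0]]
ft_force: [-0.3, -0.2, 0.2]
grip_width: 0.0685
gripper_force: 0.0
```

Request:
arm_command(commands=[1,0,0,0,0,0,0,1,0,0,0,0,0,0,1,0,0,0,0,0,0,1,0,0,0,0,0,0,1,0,0,0,0,0,0])

```text
time_s: 21.23
position: [0.639, -0.0652, 0.029]
tool_rot: [[1.0, -0.005, 0.001], [-0.005, -1.0, -0.002], [0.001, 0.002, -1.0]]
ft_force: [-0.9, 0.9, 4.3]
grip_width: 0.0539
gripper_force: 42.7
```

Run:
```python
from h import *
from rig import env
s=env.observe();print(s["position"],s["grip_width"],s["gripper_force"],s["q"].round(1))
goto(s,.527,.3275,.25,-6.3)
goto(s,.527,.3275,.25,-96.3)
```

```text
[ 0.63900499 -0.06519575  0.02897557] 0.053859205091482024 42.6679265499115 [-16.3  43.3  74.3  -0.1  62.3  74. ]
goto [-0.2278, -0.7835, -0.4435, 0.001, 0.0002, -0.7001] rows>=11.7 yaw -90.3->-6.3
goto [-0.2278, -0.7835, -0.4435, 0.0008, -0.0005, 0.0499] rows>=11.1 yaw -90.3->-96.3
```

Square gripped. Lift, then fly to the tin with the camera side turned away from the toolbox.

Request:
arm_command(commands=[1,0,0,-0.08,0,0,0,1,0,0,-0.16,0,0,0,1,0,0,-0.24,0,0,0,1,0,0,-0.32,0,0,0,1,0,0,-0.4,0,0,0,1,-0.228,-0.7835,-0.444,0.001,0,-0.7,1,-0.228,-0.7835,-0.444,0.001,0,-0.7,1,-0.228,-0.7835,-0.444,0.001,0,-0.7,1,-0.228,-0.7835,-0.444,0.001,0,-0.7,1,-0.228,-0.7835,-0.444,0.001,0,-0.7,1,-0.228,-0.7835,-0.444,0.001,0,-0.7,1,-0.228,-0.7835,-0.444,0.001,0,-0.7])

```text
time_s: 22.23
position: [0.5579, 0.217, 0.2438]
tool_rot: [[0.641, 0.768, -0.001], [0.768, -0.641, 0.0], [-0.001, -0.001, -1.0]]
ft_force: [-0.0, 0.3, 0.3]
grip_width: 0.0535
gripper_force: 42.6
```

Run:
```python
from h import *
from rig import env
s=env.observe();print(s["position"],s["grip_width"],s["q"].round(1))
goto(s,.527,.3275,.17,-6.3)
```

```text
[0.55789421 0.21703905 0.24377833] 0.053525017405453526 [ 9.9 27.  66.8  0.  86.2 49.8]
goto [0.1302, -0.1888, 0.1477, -0.0005, 0.0002, -0.2795] rows>=4.7 yaw -39.8->-6.3
```

Request:
arm_command(commands=[1,0.13,-0.189,0.148,0,0,-0.2795,1,0.13,-0.189,0.148,0,0,-0.2795,1,0.13,-0.189,0.148,0,0,-0.2795,1,0.13,-0.189,0.148,0,0,-0.2795,1,0.13,-0.189,0.148,0,0,-0.2795,1,0.13,-0.189,0.148,0,0,-0.2795,1,0.13,-0.189,0.148,0,0,-0.2795,1,0.13,-0.189,0.148,0,0,-0.2795])

```text
time_s: 22.9
position: [0.529, 0.3255, 0.17]
tool_rot: [[0.119, 0.993, -0.0], [0.993, -0.119, 0.0], [0.0, -0.001, -1.0]]
ft_force: [-0.0, 0.7, 0.0]
grip_width: 0.0535
gripper_force: 42.6
```

Run:
```python
from h import *
from rig import env
s=env.observe();print(s["position"],s["grip_width"],s["q"].round(1))
goto(s,.527,.3275,.110,-6.3)
```

```text
[0.52895364 0.32548528 0.16995394] 0.053543192155332334 [20.7 32.5 69.6  0.  77.9 27.5]
goto [0.0035, -0.0043, 0.1199, -0.0003, -0.0001, -0.0045] rows>=1.4 yaw -6.8->-6.3
```

Request:
arm_command(commands=[1,0.0035,-0.0043,0.05,0,0,-0.004,1,0.0035,-0.0043,0.09,0,0,-0.004,1,0.0035,-0.0043,0.11,0,0,-0.004,1,0.0035,-0.0043,0.12,0,0,-0.004,1,0.0035,-0.0043,0.122,0,0,-0.004,1,0.0035,-0.0043,0.122,0,0,-0.004])

```text
time_s: 23.4
position: [0.5271, 0.3278, 0.1091]
tool_rot: [[0.108, 0.994, -0.0], [0.994, -0.108, 0.0], [0.0, -0.0, -1.0]]
ft_force: [0.4, -1.0, 0.3]
grip_width: 0.0536
gripper_force: 42.6
```

Request:
arm_command(commands=[1,0,0,0.003,0,0,0,1,0,0,0.003,0,0,0])

```text
time_s: 23.57
position: [0.5269, 0.328, 0.1076]
tool_rot: [[0.108, 0.994, -0.0], [0.994, -0.108, 0.001], [0.001, -0.0, -1.0]]
ft_force: [0.3, 0.4, -0.6]
grip_width: 0.0533
gripper_force: 42.6
```

Request:
arm_command(commands=[1,0,0,0.003,0,0,0,1,0,0,0.003,0,0,0])

```text
time_s: 23.73
position: [0.527, 0.328, 0.1073]
tool_rot: [[0.108, 0.994, 0.001], [0.994, -0.108, 0.001], [0.001, 0.001, -1.0]]
ft_force: [-4.0, -1.2, 9.4]
grip_width: 0.0537
gripper_force: 43.5
```

Contact on the lid. Release and rise.

Request:
arm_command(commands=[-1,0,0,-0.001,0,0,0,-1,0,0,-0.001,0,0,0,-1,0,0,-0.001,0,0,0,-1,0,0,-0.001,0,0,0,-1,0,0,-0.06,0,0,0,-1,0,0,-0.14,0,0,0,-1,0,0,-0.22,0,0,0,-1,0,0,-0.3,0,0,0,-1,-0.06,0,-0.38,0,0,0,-1,-0.12,0,-0.4,0,0,0,-1,-0.12,0,-0.4,0,0,0,-1,-0.12,0,-0.4,0,0,0])

```text
time_s: 24.73
position: [0.5206, 0.2672, 0.3066]
tool_rot: [[0.109, 0.994, 0.001], [0.994, -0.109, 0.001], [0.001, 0.001, -1.0]]
ft_force: [0.3, -0.1, -0.9]
grip_width: 0.0855
gripper_force: 0.0
```

Run:
```python
from h import *
from rig import env,optics
s=env.observe();print(s["position"],s["grip_width"],s["ft_force"])
w=wcam(env,optics);pickle.dump(w,open("w11.pkl","wb")); im=w["image"]
# square on lid: brown mask (saturated orange-brown) near expected projection
c=project(w,[[.527,.3275,.098]])[0]; print("expected px",c)
hsv=cv2.cvtColor(im,cv2.COLOR_RGB2HSV); u,v=c.astype(int)
print(hsv[v,u],hsv[max(v-40,0),u],hsv[v,u+40])
roi=np.zeros(im.shape[:2],np.uint8); cv2.circle(roi,(u,v),55,255,-1)
mk=cv2.inRange(hsv,(8,70,60),(25,255,255))&roi
cs,_=cv2.findContours(mk,cv2.RETR_EXTERNAL,cv2.CHAIN_APPROX_NONE); k=max(cs,key=cv2.contourArea)
r=cv2.minAreaRect(k); P=cast(w,cv2.boxPoints(r),.098)
print(r,P.mean(0).round(4),np.linalg.norm(P-np.roll(P,1,0),axis=1).round(4),P.round(3).tolist())
```

```text
[0.52058843 0.26718637 0.30661953] 0.08550117722137668 [ 0.27258954 -0.08015261 -0.92013955]
expected px [259.34804752 107.49953053]
[ 18 127 218] [ 20  48 186] [ 16 105 167]
((259.0000305175781, 107.0), (108.8944320678711, 108.8944320678711), 45.0) [0.5265 0.3258 0.098 ] [0.1084 0.1021 0.1021 0.1084] [[0.452, 0.336, 0.098], [0.534, 0.396, 0.098], [0.602, 0.32, 0.098], [0.518, 0.251, 0.098]]
```

Run:
```python
from h import *
w=pickle.load(open("w11.pkl","rb")); im=w["image"]
hsv=cv2.cvtColor(im,cv2.COLOR_RGB2HSV); v,u=107,259
print("row H/S/V",[(x-u,*hsv[v,x].tolist()) for x in range(u-48,u+49,6)])
print("col",[(y-v,*hsv[y,u].tolist()) for y in range(v-48,v+49,6)])
g=cv2.Canny(cv2.cvtColor(im,cv2.COLOR_RGB2GRAY),40,120)
mk=cv2.inRange(hsv,(8,85,150),(25,255,255)); roi=np.zeros_like(mk); roi[v-45:v+46,u-45:u+46]=255; mk&=roi
mk=cv2.morphologyEx(mk,cv2.MORPH_OPEN,np.ones((9,9)))
n,l,st,ce=cv2.connectedComponentsWithStats(mk); i=l[v,u]; print(st[i],ce[i])
k,_=cv2.findContours((l==i).astype(np.uint8),0,2); r=cv2.minAreaRect(k[0]); P=cast(w,cv2.boxPoints(r),.098)
print(r,P.mean(0).round(4),np.linalg.norm(P-np.roll(P,1,0),axis=1).round(4))
```

```text
row H/S/V [(-48, 16, 92, 178), (-42, 17, 93, 186), (-36, 25, 36, 232), (-30, 20, 48, 209), (-24, 18, 129, 208), (-18, 18, 132, 209), (-12, 18, 132, 216), (-6, 18, 127, 218), (0, 18, 127, 218), (6, 18, 131, 210), (12, 18, 127, 219), (18, 18, 129, 221), (24, 18, 128, 220), (30, 17, 47, 231), (36, 23, 37, 250), (42, 17, 107, 169), (48, 17, 100, 171)]
col [(-48, 16, 107, 112), (-42, 18, 63, 159), (-36, 21, 47, 206), (-30, 17, 89, 164), (-24, 18, 132, 211), (-18, 18, 130, 210), (-12, 18, 131, 211), (-6, 18, 128, 213), (0, 18, 127, 218), (6, 18, 129, 214), (12, 18, 131, 213), (18, 18, 129, 215), (24, 18, 128, 223), (30, 21, 42, 233), (36, 16, 104, 133), (42, 16, 94, 141), (48, 16, 96, 146)]
[ 214   78   74   75 3910] [251.76265985 111.08644501]
((250.5, 115.0), (74.0, 73.0), 90.0) [0.5174 0.3203 0.098 ] [0.0712 0.0699 0.0712 0.0742]
```

The square spans about ±28 px around the lid centre, with the rim symmetric at about ±39 px, so it is centred and flat. Handing in.

```bash
python3 -c "
from rig import env
print(env.close_job())"
```

```text
the job is handed in; nothing more can be done
None
```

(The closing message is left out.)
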